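# Pack the mesh clamp and hold its lever ready above it

### The job

Pack the green mesh clamp: lay the steel plate squarely on its raised bed and the brass plate squarely on top of that, all edges flush. Then grip the red cast lever by its arm at its balance point, lift it without letting it tip, and hold it still and level above the clamp, its hole straight over the stud and its small foot straight over the plates, with about 40 mm of clear air above the stud's top. Finish while still holding it there, do not set it down; leave the wire spool, the jar and the screwdriver alone.

Things in the scene. Friction and masses are not known exactly. Their poses are not given: they have to be found in the camera images.
- clamp: Mesh clamp, fixed to the bench: green base 270 x 90 x 12 mm. Origin: centre of its underside. x runs along it from stud to bed, z up. A round steel stud, 13 mm thick, stands at x = -100 mm, top 60 mm above the bench. A dark steel bed block, 60 mm (x) by 50 mm (y), stands at x = +100 mm, top 30 mm above the bench.
- bed_top (a point): Centre of the flat top of the clamp's bed (60 x 50 mm, 30 mm above the bench), where the plates go; axes as the clamp's.
- stud_top (a point): Centre of the top of the clamp's stud, 60 mm above the bench; axes as the clamp's.
- steel_plate: Loose bare steel (grey) packing plate, 60 mm (its x) by 50 mm (its y) by 12 mm thick, about 0.28 kg, lying flat on the bench. Origin: centre of its underside. Its outline is the same as the bed's.
- brass_plate: Loose brass (yellow) packing plate, 60 mm (its x) by 50 mm (its y) by 12 mm thick, about 0.30 kg, lying flat on the bench. Origin: centre of its underside. It may lie nearer or farther than the steel one.
- lever: Loose red cast lever, 0.5 to 0.9 kg, lying level on boss and foot. Origin: centre of the underside of the heavy round boss (48 mm diameter, 38 mm tall, upright 18 mm hole). x runs along the arm to the foot, z up. Arm: straight bar 16 mm wide (y), 16 to 30 mm above the underside. Foot: upright steel cylinder, 24 mm diameter, 30 mm tall, centred at x = 200 mm, as far as the bed is from the stud.
- lever_balance (a point): The lever's balance point (centre of mass): on the arm, 62 mm from the boss's centre towards the foot, 20 mm above the lever's underside; axes as the lever's.
- lever_foot (a point): Centre of the underside of the lever's foot.
- spool: Bystander: loose copper-coloured wire spool standing upright, 68 mm diameter, 50 mm tall; origin centre of its underside.
- jar: Bystander: loose glass jar with orange cap, 64 mm diameter, 85 mm tall; origin centre of its underside.
- driver: Bystander: loose screwdriver with a wooden handle, lying on the bench beyond the work; its x runs along it, handle to -x.
There are look-alikes about, which are no part of the job. Of the things that look like the brass_plate, take the one that is farthest to the robot's left at the start. Several things look just like the steel_plate: the one meant starts nearest to the robot's base.

How it is judged (in metres and radians):
On the way, in this order (a step that is already met when the one before it is completed fails the run):
1. the steel plate lies squarely on the bed, let go (horizontal distance between steel_plate and bed_top below 0.005 m and z of steel_plate in the frame of bed_top between -0.003 and 0.003 m and angle between the x axis of steel_plate and the x axis of clamp, either way round below 0.09 rad and angle between steel_plate's own z axis and vertical below 0.05 rad and contact force between steel_plate and the fingers below 0.1 N and linear speed of steel_plate below 0.03 m/s), for 0.2 s.
2. the brass plate lies squarely on the steel plate on the bed, let go (all of step 1 and horizontal distance between brass_plate and bed_top below 0.005 m and z of brass_plate in the frame of bed_top between 0.009 and 0.015 m and angle between the x axis of brass_plate and the x axis of clamp, either way round below 0.09 rad and angle between brass_plate's own z axis and vertical below 0.05 rad and contact force between brass_plate and the fingers below 0.1 N and linear speed of brass_plate below 0.03 m/s), for 0.2 s.
3. the lever is lifted clear of the bench, gripped at its balance point (contact force between lever and the fingers above 2 N and horizontal distance between the grasp point and lever_balance below 0.02 m and height (world z) of lever above 0.03 m and angle between lever's own z axis and vertical below 0.15 rad), for 0.2 s.
At the end, for the whole second after the job is handed in: Plates let go on the bed, steel under brass, each within 5 mm and 0.09 rad of square. Lever held within 20 mm of its balance point, still, tilt under 0.06 rad, hole and foot within 10 mm of over stud and bed, underside 20 to 70 mm above the stud top, touching neither clamp nor plates (all of step 2 and contact force between lever and the fingers above 2 N and horizontal distance between the grasp point and lever_balance below 0.02 m and angle between lever's own z axis and vertical below 0.06 rad and horizontal distance between lever and stud_top below 0.01 m and horizontal distance between lever_foot and bed_top below 0.01 m and z of lever in the frame of stud_top between 0.02 and 0.07 m and contact force between lever and clamp below 0.1 N and contact force between lever and steel_plate below 0.1 N and contact force between lever and brass_plate below 0.1 N and linear speed of lever below 0.03 m/s); the arm keeps its last pose, push and grip.
It fails at once if the spool, the jar or the screwdriver is moved more than 25 mm (distance of any of spool, jar, driver from where it was at the start of the episode above 0.025 m).
It fails at once if the lever tips by more than 0.35 rad (20 degrees) (angle between lever's own z axis and vertical above 0.35 rad).
It also fails if it takes over 67 s, if anything falls off the work surface, if the arm or the gripper's body presses on something with over 40 N, if the wrist force passes 120 N, or if a joint passes its speed limit or range.

### The arm

A 7-joint arm with a two-finger parallel gripper is mounted at the origin on the work surface. World frame = base frame: x ahead of the robot, y to its left, z up, the work surface at z = 0. Lengths are in m, angles in degrees, forces in N, time in s.
With the tool pointing down it reaches from about 0.425 to 0.95 m from the base axis. Payload 4.7 kg.
Tool frame: the origin (TCP) lies on the mounting face of the last link; the fingertips stand 182 mm ahead of it and the grasp point (between the pads) lies 164 mm ahead of it; x points along the fingers, z is the direction in which the jaws open and shut, and the axes are right-handed (so a half turn about x gives the same grasp; the last joint's range is limited). The gripper opens to 87 mm and grips with 3 to 60 N. Pads are 19 mm wide; open, the fingers measure 117 mm over their backs; the gripper's body (75 mm by 190 mm) begins 51 mm behind the grasp point.
Start: joints at [-67.431, 26.849, -2.785, 87.806, 1.381, 65.374, -4.715], TCP at [0.277, 0.616, 0.405] pointing down, gripper open.
Joint ranges: [-148.3, 148.3], [-19.14, 114.17], [-79.39, 73.82], [5.75, 140.21], [-59.74, 239.74], [12.07, 113.84], [-152.46, 152.46]. Speed limits (degrees/s): [147.25, 147.25, 180, 180, 180, 180, 180].

### API

Orientations are given as a 3x3 rotation matrix whose columns are the frame's x, y, z axes.
In Python, from plant import ctrl, eoat, inverse_kinematics, capture, camera_params, job gives the robot as it stands. The module is installed in compiled form; this text tells all that it offers. Calls block until the motion is done:
- ctrl.goto(position, orientation): joint-space move of the TCP to a pose.
- ctrl.movel(position, speed=0.15, orientation=None, max_force=None): straight line of the TCP; orientation=None keeps the orientation; speed is the mean speed in m/s. With max_force (N) it stops when the force on the tool has changed by that much, and returns True; else False.
- ctrl.movej(angles): joint-space move.
- eoat.command_gripper(opening, f_grip=None): finger opening in m; f_grip is the grip in N (None keeps the last); returns when the fingers have stopped.
- ctrl.sleep(seconds).
- inverse_kinematics(position, orientation): joint angles nearest the present ones, or None.
- ctrl.get_obs(): the state.
- capture(name): name is "side" or "top" or "wrist"; returns the picture (480x640x3 uint8, red, green, blue); there is no depth.
- camera_params(name): a dict with "fx", "fy", "cx", "cy" (pixels), "world_to_cam" (4x4, takes a point from world to camera coordinates). Camera axes: x right, y up, looking along -z (the intrinsics and any distortion apply to the point x, -y, -z); pixel columns grow to the right and rows downward; lengths in m; the calibration is good to about 2 mm. A picture is of the moment at which its call begins: read the wrist's pose just before it. camera_params takes no time and is no camera call; for the wrist camera it gives the pose at the moment of the call.
A pose or a line that the arm cannot do raises ctrl.IKError and nothing moves.
- job.close_job(): hands the job in, once; it reports no verdict.
The state is a dict: "t": time; "qpos": joint angles; "joint_velocities": joint speeds; "tau": joint torques, N m; "eef_pos": TCP position; "eef_rot": TCP orientation; "contact_force": force on the tool from outside, world axes, zero at the start; "ft_torque": the same for the moment, N m; "opening": finger opening in m.
Only numpy, scipy, OpenCV 4.12 (cv2) and the standard library are available. Lean on these libraries where they do the work, as an engineer would, in place of code of your own. Each camera call takes 0.05 s, during which the arm holds its last target.

## Working session

There is one attempt and no reset: what is moved stays moved. The work goes in short steps, each a Python script; the robot and the scene stay as the last script left them, time stands still between calls to the robot, and variables do not carry over. Pictures are saved under pics/ and viewed, and the job is handed in when it is done.

```bash
mkdir -p pics; python3 - <<'E'
from plant import ctrl, capture, camera_params
import cv2,numpy as np
for n in ["side","top","wrist"]:
    p=camera_params(n); im=capture(n); cv2.imwrite(f"pics/{n}0.png",im[:,:,::-1])
    print(n,{k:(np.round(v,4).tolist() if hasattr(v,'__len__') else v) for k,v in p.items()})
o=ctrl.get_obs(); print(o["t"],o["eef_pos"],np.round(o["eef_rot"],3).tolist(),o["opening"])
E
```

```text
side {'fx': 557.2504894054512, 'fy': 557.2504894054512, 'cx': 323.5568622926574, 'cy': 246.80961217727824, 'world_to_cam': [[0.8091, -0.5876, 0.0136, -0.5014], [0.4179, 0.5914, 0.6897, -0.2739], [-0.4133, -0.5523, 0.724, -1.2892], [0.0, 0.0, 0.0, 1.0]]}
top {'fx': 458.38774891342746, 'fy': 458.38774891342746, 'cx': 318.46242522580786, 'cy': 243.61684356676824, 'world_to_cam': [[-0.0174, -0.9992, -0.0366, -0.0015], [0.9895, -0.0224, 0.1427, -0.6088], [-0.1434, -0.0337, 0.9891, -0.9576], [0.0, 0.0, 0.0, 1.0]]}
wrist {'fx': 360.7827807584786, 'fy': 360.7827807584786, 'cx': 318.56788222292164, 'cy': 245.23671130771496, 'world_to_cam': [[0.4099, 0.9121, -0.0018, -0.6748], [-0.8731, 0.3918, -0.2902, 0.0361], [-0.264, 0.1205, 0.957, -0.3911], [0.0, 0.0, 0.0, 1.0]]}
0.15 [0.27688001 0.6154106  0.40397196] [[-0.001, -0.912, 0.41], [-0.001, 0.41, 0.912], [-1.0, -0.0, -0.001]] 0.086945705397467
```

View pics/top0.png

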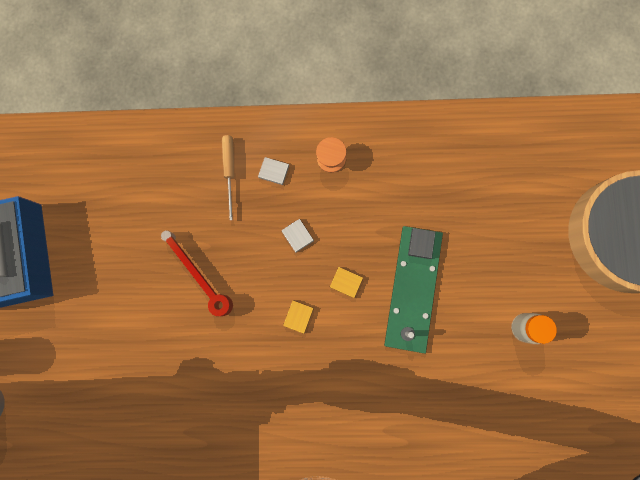

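View pics/side0.png

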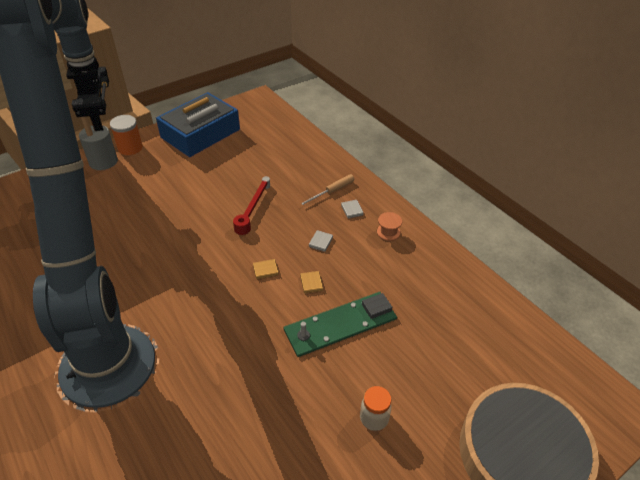

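View pics/wrist0.png

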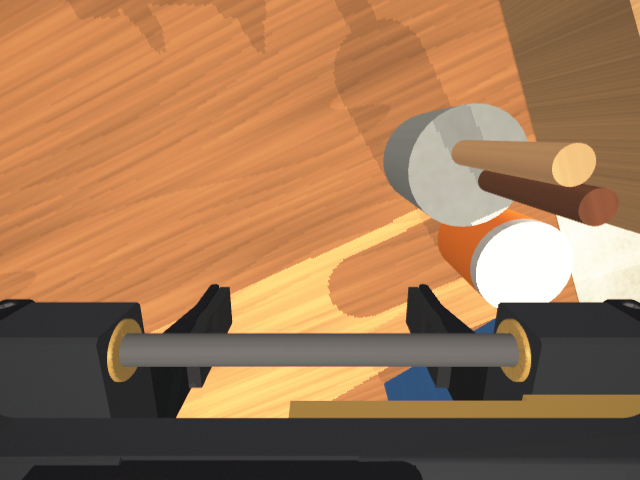

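Brass candidates are at (298,317) and (346,282). The leftmost in top view, which is the robot's left, is (298,317). Steel candidates are at (274,170) and (297,235). The one nearest the base (image bottom) is (297,235). Next I'll measure them and enlarge a crop.

```bash
cat > h.py <<'E'
import numpy as np, cv2
from plant import ctrl,eoat,inverse_kinematics,capture,camera_params,job
def ray(p,uv,z):
    W=np.array(p["world_to_cam"]);R=W[:3,:3];c=-R.T@W[:3,3]
    uv=np.atleast_2d(np.asarray(uv,float))
    d=np.stack([(uv[:,0]-p["cx"])/p["fx"],-(uv[:,1]-p["cy"])/p["fy"],-np.ones(len(uv))],1)@R
    return c+d*((z-c[2])/d[:,2])[:,None]
def proj(p,X):
    W=np.array(p["world_to_cam"]);q=np.atleast_2d(X)@W[:3,:3].T+W[:3,3]
    return np.stack([p["cx"]-p["fx"]*q[:,0]/q[:,2],p["cy"]+p["fy"]*q[:,1]/q[:,2]],1)
def blobs(m,amin=60):
    m=m.astype(np.uint8)*255
    cs,_=cv2.findContours(m,cv2.RETR_EXTERNAL,cv2.CHAIN_APPROX_NONE)
    return sorted([c[:,0,:] for c in cs if cv2.contourArea(c)>amin],key=lambda c:-cv2.contourArea(c.reshape(-1,1,2)))
def masks(im):
    h=cv2.cvtColor(im,cv2.COLOR_RGB2HSV).astype(int);H,S,V=h[...,0],h[...,1],h[...,2]
    return dict(brass=(H>20)&(H<28)&(S>150)&(V>170),steel=(S<45)&(V>140),green=(H>60)&(H<95)&(S>70),red=((H<4)|(H>175))&(S>190)&(V>90),
      dark=(S<50)&(V>40)&(V<115))
def rect(p,c,z):
    X=ray(p,c,z)[:,:2].astype(np.float32)*1000
    (cx,cy),(w,h),a=cv2.minAreaRect(X)
    if w<h: w,h,a=h,w,a+90
    return np.array([cx,cy])/1000,(w,h),(a+90)%180-90
def R(yaw):   # tool down, jaw axis (tool z) at yaw deg in world xy
    a=np.radians(yaw);z=np.array([np.cos(a),np.sin(a),0]);x=np.array([0,0,-1.]);return np.stack([x,np.cross(z,x),z],1)
def tip(xy,z): return [xy[0],xy[1],z+0.164]
E
python3 - <<'E'
from h import *
im=cv2.imread("pics/top0.png")[:,:,::-1].copy(); p=camera_params("top")
M=masks(im); Wt=np.array(p["world_to_cam"]);print("cam",-Wt[:3,:3].T@Wt[:3,3])
for k,z in [("brass",.012),("steel",.012),("green",.012),("red",.038),("dark",.03)]:
    for c in blobs(M[k])[:7]:
        x,y=c.mean(0)
        if 130<x<460 and y>100: 
            r=rect(p,c,z);print(k,np.round([x,y]),np.round(r[0],4),np.round(r[1],1),round(r[2],1))
crop=im[130:360,140:460]; cv2.imwrite("pics/crop0.png",cv2.resize(crop,None,fx=2.5,fy=2.5,interpolation=cv2.INTER_CUBIC)[:,:,::-1])
E
```

```text
cam [ 0.46501133 -0.04741164  1.03394369]
steel [297. 235.] [0.6344 0.0356] [58.7 48.4] 32.4
steel [273. 170.] [0.7873 0.0899] [57.9 49.2] 71.5
green [414. 285.] [ 0.5095 -0.2206] [267.3  88.9] -11.1
red [195. 272.] [0.5521 0.2608] [131.8  14.7] 38.1
dark [421. 243.] [ 0.6068 -0.2393] [61.6 51.8] -11.1
dark [407. 333.] [ 0.4122 -0.2002] [27.8 27.3] 89.1
```

View pics/crop0.png

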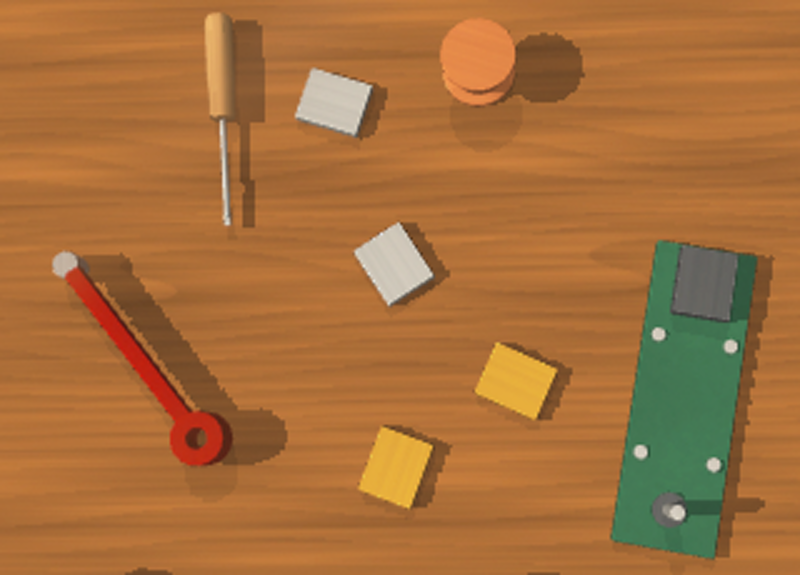

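The crop confirms the picks: target steel at top px (297,235), base distance 0.64 m against 0.79 m for the other, and brass at (298,317), left of (346,282). Next come closer wrist views.

```bash
cat >> h.py <<'E'
def look(xy,yaw,z=0.40,px=(318,170),zt=0.012):
    """put world point xy,zt at pixel px of wrist camera with tool yaw; returns TCP pos"""
    p=camera_params("wrist");o=ctrl.get_obs();c=ray(p,[px],o["eef_pos"][2]-(z-zt))[0]-o["eef_pos"]
    l=np.array(o["eef_rot"]).T@c
    q=R(yaw)@l
    return [xy[0]-q[0],xy[1]-q[1],z]
def snap(name):
    p=camera_params("wrist");im=capture("wrist");cv2.imwrite(f"pics/{name}.png",im[:,:,::-1]);np.save(f"pics/{name}.npy",p,allow_pickle=True);return im,p
E
python3 - <<'E'
from h import *
im=cv2.imread("pics/top0.png")[:,:,::-1].copy(); p=camera_params("top")
print("rough brass",ray(p,[(298,317)],.012),"other",ray(p,[(346,282)],.012),"hsv",cv2.cvtColor(im,cv2.COLOR_RGB2HSV)[317,298],cv2.cvtColor(im,cv2.COLOR_RGB2HSV)[300,200])
print("boss",ray(p,[(220,305)],.038),"foot",ray(p,[(166,236)],.03))
for xy,yaw in [((.61,-.24),79),((.54,.03),122),((.55,.25),128)]:
  for y in (yaw,yaw-180):
    q=look(xy,y); s=inverse_kinematics(q,R(y)); print(xy,y,np.round(q,3),None if s is None else np.round(s,0))
E
```

```text
rough brass [[0.45065853 0.03543332 0.012     ]] other [[ 0.52566863 -0.07230628  0.012     ]] hsv [ 20 189 232] [ 14 175 185]
boss [[0.4796145  0.20281974 0.038     ]] foot [[0.63566817 0.32928915 0.03      ]]
(0.61, -0.24) 79 [ 0.656 -0.249  0.4  ] [ -7.  33.  38.  86. -21.  68. 113.]
(0.61, -0.24) -101 [ 0.564 -0.231  0.4  ] [-23.  31.  59. 100. -29.  66. -56.]
(0.54, 0.03) 122 [0.579 0.055 0.4  ] [-15.  18.   6. 102.  -2.  60. 115.]
(0.54, 0.03) -58 [0.501 0.005 0.4  ] [-37.  12.  37. 113.  -8.  58. -54.]
(0.55, 0.25) 128 [0.587 0.279 0.4  ] [-24.  25.  -7.  92.   3.  64.  96.]
(0.55, 0.25) -52 [0.513 0.221 0.4  ] [-50.  17.  28. 105.  -9.  60. -71.]
```

```bash
sed -i 's/brass=(H>20)&(H<28)&(S>150)&(V>170)/brass=(H>=18)\&(H<28)\&(S>150)\&(V>190)/' h.py; python3 - <<'E'
from h import *
im=cv2.imread("pics/top0.png")[:,:,::-1].copy(); p=camera_params("top")
M=masks(im)
for c in blobs(M["brass"])[:9]:
    r=rect(p,c,.012);print(np.round(c.mean(0)),np.round(r[0],4),np.round(r[1],1),round(r[2],1))
for n,xy,yaw,z in [("steel",(.634,.036),122.4,.02),("bed",(.607,-.24),78.9,.05),("brass",(.451,.035),71,.02),("brass",(.451,.035),-19,.02),("lev",(.528,.242),129,.026),("end",(.472,-.213),79,.126)]:
  for y in (yaw,yaw-180,yaw+180):
   for dz in (0,.12):
    s=inverse_kinematics(tip(xy,z+dz),R(y)); print(n,y,dz,None if s is None else np.round(s,0))
E
```

```text
[298. 316.] [0.4519 0.0363] [58.7 48.8] -21.1
[346. 282.] [ 0.526  -0.0718] [58.8 48.8] 64.8
steel 122.4 0 [ -5.  38.  -3. 103.   3.  40. 113.]
steel 122.4 0.12 [ -8.  29.   2.  99.  -1.  52. 116.]
steel -57.599999999999994 0 [-30.  42.  33. 105. -32.  43. -37.]
steel -57.599999999999994 0.12 [-33.  33.  37. 101. -23.  54. -44.]
steel 302.4 0 [-30.  42.  33. 105. -32.  43. -37.]
steel 302.4 0.12 [-33.  33.  37. 101. -23.  54. -44.]
bed 78.9 0 [  4.  38.  20. 101. -18.  45. 112.]
bed 78.9 0.12 [ -5.  31.  33.  97. -19.  58. 113.]
bed -101.1 0 [ -9.  42.  39. 102. -34.  49. -54.]
bed -101.1 0.12 [-20.  40.  59.  98. -38.  64. -51.]
bed 258.9 0 [ -9.  42.  39. 102. -34.  49. -54.]
bed 258.9 0.12 [-20.  40.  59.  98. -38.  64. -51.]
brass 71 0 [-16.  26.   7. 128.  -7.  26.  68.]
brass 71 0.12 [-24.  14.  16. 124.  -6.  43.  67.]
brass -109 0 [-38.  30.  36. 129. -36.  30. -83.]
brass -109 0.12 [ -44.   16.   41.  125.  -15.   44. -102.]
brass 251 0 [-38.  30.  36. 129. -36.  30. -83.]
brass 251 0.12 [ -44.   16.   41.  125.  -15.   44. -102.]
brass -19 0 [-25.  27.  19. 128. -19.  27. -10.]
brass -19 0.12 [-34.  14.  29. 124. -10.  43. -18.]
brass -199 0 [ -3.  26.  -9. 127.   9.  27. 143.]
brass -199 0.12 [-10.  14.   0. 123.  -0.  43. 151.]
brass 161 0 [ -3.  26.  -9. 127.   9.  27. 143.]
brass 161 0.12 [-10.  14.   0. 123.  -0.  43. 151.]
lev 129 0 [-22.  34.  -9. 110.   9.  37.  93.]
lev 129 0.12 [-23.  24.  -8. 106.   4.  50.  96.]
lev -51 0 [-45.  35.  22. 112. -21.  37. -61.]
lev -51 0.12 [-49.  25.  26. 108. -14.  50. -67.]
lev 309 0 [-45.  35.  22. 112. -21.  37. -61.]
lev 309 0.12 [-49.  25.  26. 108. -14.  50. -67.]
end 79 0 [ -8.  23.  35. 117. -18.  45. 117.]
end 79 0.12 [-20.  15.  48. 111. -13.  60. 113.]
end -101 0 [-27.  34.  64. 118. -39.  53. -42.]
end -101 0.12 [-27.  17.  58. 111. -17.  61. -63.]
end 259 0 [-27.  34.  64. 118. -39.  53. -42.]
end 259 0.12 [-27.  17.  58. 111. -17.  61. -63.]
```

```bash
python3 - <<'E'
from h import *
for n,xy,yaw,zt in [("wl",(.55,.26),129,.03),("wc",(.53,-.225),79,.02),("wp",(.55,.035),122,.012)]:
    q=look(xy,yaw,zt=zt,px=(318,180)); ctrl.goto(q,R(yaw)); ctrl.sleep(.2)
    im,p=snap(n)
    M=masks(im)
    for k,z in [("brass",.012),("steel",.012),("green",.012),("red",.03),("dark",.03)]:
      for c in blobs(M[k],300)[:4]:
        r=rect(p,c,z)
        if max(r[1])<300: print(n,k,np.round(c.mean(0)),np.round(r[0],4),np.round(r[1],1),round(r[2],1))
    print(ctrl.get_obs()["t"])
a=np.hstack([cv2.imread(f"pics/{n}.png") for n in("wl","wc")]);cv2.imwrite("pics/pair.png",cv2.resize(a,(800,300),interpolation=cv2.INTER_AREA))
E
```

```text
wl steel [82. 97.] [0.6333 0.0403] [59.1 54.5] 32.2
wl steel [ 58. 249.] [0.7847 0.0935] [59.3 56.4] 71.4
wl steel [168. 263.] [0.7247 0.1915] [101.2   5.9] 3.1
wl steel [320. 286.] [0.642  0.3378] [27.3 23.4] -27.0
wl red [321. 163.] [0.5451 0.2597] [213.7  47.2] 38.1
wl dark [ 52. 378.] [0.9191 0.1623] [131.4 108.7] -51.6
wl dark [588. 366.] [0.5172 0.6299] [127.6  73.3] -50.9
2.05
wc brass [121. 351.] [ 0.6831 -0.4841] [85.4 32.5] -24.2
wc steel [580. 229.] [0.634  0.0365] [59.9 49.5] 31.9
wc steel [320.  44.] [ 0.41   -0.1985] [32.5 20.1] -17.7
wc steel [336. 256.] [ 0.6179 -0.2207] [60.4 12. ] -10.3
wc green [317. 150.] [ 0.5096 -0.2198] [266.3  88.7] -11.0
wc dark [ 71. 348.] [ 0.6864 -0.5412] [208.6 149.2] -25.2
wc dark [580. 336.] [0.7666 0.0213] [173.2 114.3] 79.1
4.1667
wp steel [281. 248.] [0.6338 0.0371] [59.3 49.4] 31.8
wp steel [257. 378.] [0.7854 0.0919] [59.4 53.9] 71.4
wp green [74. 46.] [ 0.5604 -0.2265] [165.4  92.9] -11.0
wp red [501. 254.] [0.5142 0.2409] [154.4  59.5] 47.7
wp dark [ 52. 378.] [ 0.9023 -0.1128] [132.5 107.2] -58.2
wp dark [588. 366.] [0.5629 0.4015] [127.3  73.2] -58.1
5.5167
```

View pics/pair.png

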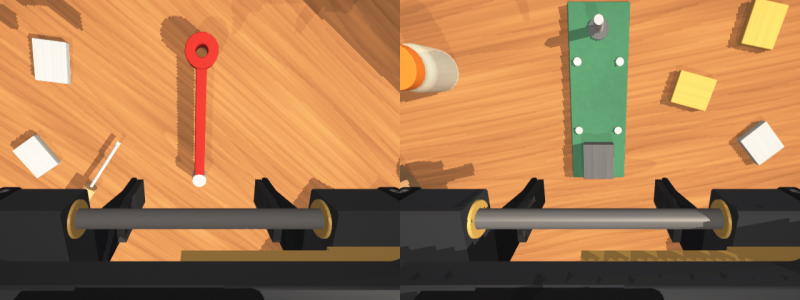

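View pics/wp.png

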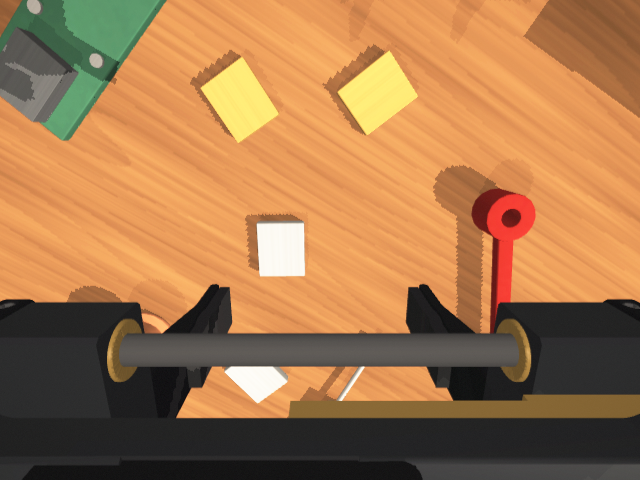

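The wrist view shows steel at (281,248), the target brass at (378,92) and the other brass at (239,98). Now I'll refine the bed, brass and lever from the saved pictures.

```bash
python3 - <<'E'
from h import *
L=lambda n:(cv2.imread(f"pics/{n}.png")[:,:,::-1].copy(),np.load(f"pics/{n}.npy",allow_pickle=True).item())
im,p=L("wc");h=cv2.cvtColor(im,cv2.COLOR_RGB2HSV);b=proj(p,[[.6077,-.239,.03]])[0];print("bed px",b,h[int(b[1]),int(b[0])])
m=(h[...,1]<60)&(h[...,2]>60)&(h[...,2]<150);m[:200]=0;m[295:]=0;m[:,:260]=0;m[:,380:]=0
for c in blobs(m,300): print("bed",c.min(0),c.max(0),rect(p,c,.03))
im,p=L("wp");h=cv2.cvtColor(im,cv2.COLOR_RGB2HSV);print(h[92,378])
m=(h[...,0]>=24)&(h[...,0]<33)&(h[...,1]>110)&(h[...,2]>200)
for c in blobs(m,500)[:3]: print("brass",c.mean(0),rect(p,c,.012))
im,p=L("wl");h=cv2.cvtColor(im,cv2.COLOR_RGB2HSV)
m=(((h[...,0]<6)|(h[...,0]>174))&(h[...,1]>150)&(h[...,2]>60)).astype(np.uint8)
# inner hole
cs,hi=cv2.findContours(m*255,cv2.RETR_CCOMP,cv2.CHAIN_APPROX_NONE)
for c,q in zip(cs,hi[0]):
    if cv2.contourArea(c)>40: print("red",q[3]>=0,cv2.contourArea(c),c[:,0].mean(0),rect(p,c[:,0],.038))
f=[c for c in blobs((h[...,1]<60)&(h[...,2]>170),100) if abs(c.mean(0)[0]-320)<20]
for c in f: print("foot",rect(p,c,.030))
pts=np.argwhere(m>0)[:,::-1].astype(float);X=ray(p,pts,.030)[:,:2]
sel=X[(np.hypot(*(X-[.482,.204]).T)>.045)];v=cv2.fitLine(sel.astype(np.float32),cv2.DIST_L2,0,.001,.001).ravel();print("arm",v,np.degrees(np.arctan2(v[1],v[0])))
# crops
s=cv2.imread("pics/wl.png")[30:330,200:440];s2=cv2.imread("pics/wc.png")[200:320,240:400];cv2.imwrite("pics/cr1.png",cv2.resize(s,None,fx=2,fy=2));cv2.imwrite("pics/cr2.png",cv2.resize(s2,None,fx=4,fy=4))
E
```

```text
bed px [317.01596944 258.78436516] [ 16  20 139]
bed [293 227] [342 285] (array([ 0.60553973, -0.23837607]), (62.535377502441406, 49.974708557128906), -10.876327514648438)
[ 26 132 255]
brass [378.09042553  92.80319149] (array([0.4523924 , 0.03779799]), (58.01881790161133, 48.432525634765625), -21.212493896484375)
brass [239.77777778  99.73015873] (array([ 0.52652533, -0.06992978]), (58.62992477416992, 48.44945526123047), 64.8541259765625)
red False 4993.0 [320.69153226 162.48790323] (array([0.54360809, 0.26024881]), (208.629638671875, 46.24464416503906), 39.113372802734375)
red True 259.0 [322.    83.48] (array([0.48270871, 0.21016913]), (15.104931831359863, 14.803160667419434), -7.929862976074219)
foot (array([0.63731451, 0.33289432]), (24.143207550048828, 21.193021774291992), -36.94631576538086)
arm [0.7870734 0.6168594 0.568168  0.2775131] 38.08715
```

View pics/cr2.png

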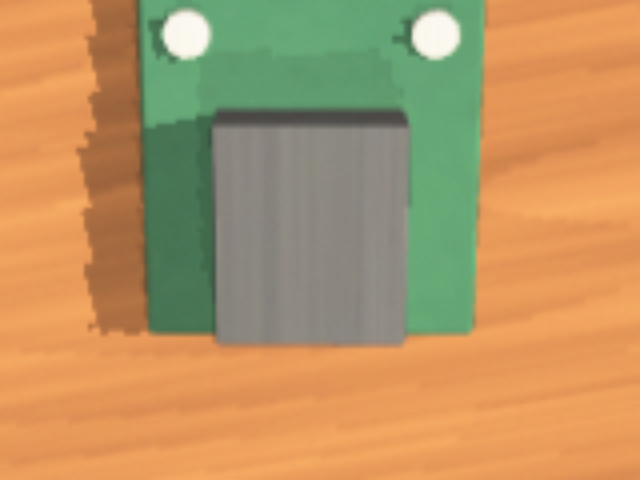

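View pics/cr1.png

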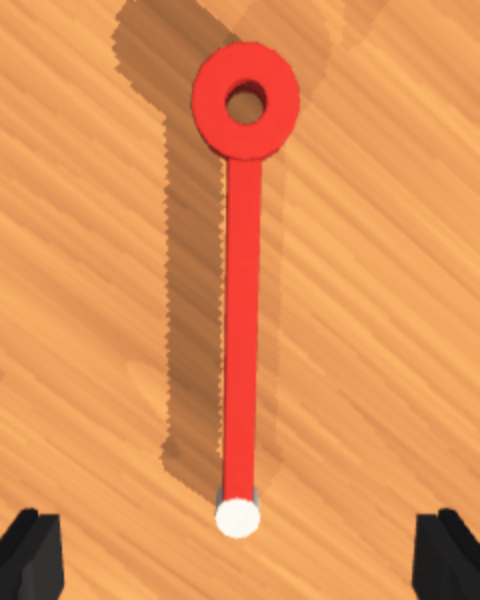

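```bash
cat >> h.py <<'E'
BED=np.array([.6071,-.2391]);CY=-11.0
def pick(xy,yaw,zg,f,up,open_=.087):
    eoat.command_gripper(open_)
    ctrl.goto(tip(xy,zg+.07),R(yaw))
    ctrl.movel(tip(xy,zg),speed=.1)
    eoat.command_gripper(0,f_grip=f); ctrl.sleep(.2)
    o=ctrl.get_obs();print("grip opening",o["opening"],"pos",np.round(o["eef_pos"],4))
    ctrl.movel(tip(xy,zg+up),speed=.12)
E
python3 - <<'E'
from h import *
pick((.634,.0367),121.9,.0205,30,.10)
ctrl.goto(tip(BED,.13),R(90+CY)); ctrl.sleep(.2)
o=ctrl.get_obs();print(o["opening"],np.round(o["eef_pos"],4),o["t"])
cv2.imwrite("pics/s1.png",capture("side")[:,:,::-1]);snap("w1")
a=np.hstack([cv2.imread(f"pics/{n}.png") for n in("s1","w1")]);cv2.imwrite("pics/pair1.png",cv2.resize(a,(800,300),interpolation=cv2.INTER_AREA))
E
```

```text
grip opening 0.04944057191044961 pos [0.634  0.0367 0.1846]
0.049739336622608515 [ 0.6079 -0.2368  0.2938] 10.4333
```

View pics/pair1.png

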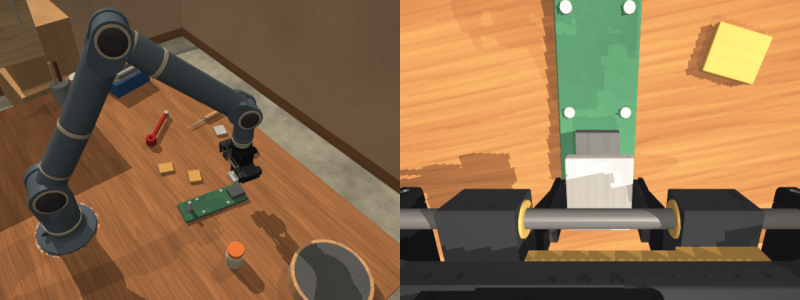

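The plate is held square. The arm is 2.4 mm off target, possibly still settling, so I'll check that, lower the plate and correct.

```bash
python3 - <<'E'
from h import *
print(np.round(ctrl.get_obs()["eef_pos"],4))
ctrl.movel(tip(BED,.064),speed=.1);ctrl.sleep(.2);o=ctrl.get_obs();print(np.round(o["eef_pos"],4),np.round(o["eef_rot"],3).tolist())
hit=ctrl.movel(tip(BED,.0495),speed=.03,max_force=6);o=ctrl.get_obs();print(hit,np.round(o["eef_pos"],4),np.round(o["contact_force"],1),o["t"])
E
```

```text
[ 0.6076 -0.2378  0.294 ]
[ 0.6074 -0.2392  0.2289] [[0.002, -0.982, 0.191], [-0.0, 0.191, 0.982], [-1.0, -0.002, -0.0]]
True [ 0.607  -0.239   0.2144] [0.2 0.2 4.4] 12.0
```

```bash
python3 - <<'E'
from h import *
eoat.command_gripper(.075);ctrl.sleep(.2)
ctrl.movel(tip(BED,.10),speed=.15)
# view
q=look((.58,-.234),79,z=.32,zt=.042,px=(318,170));ctrl.goto(q,R(79));ctrl.sleep(.3)
im,p=snap("w2"); t=capture("top");cv2.imwrite("pics/t2.png",t[:,:,::-1])
b=proj(p,[[*BED,.042]])[0];print(b,cv2.cvtColor(im,cv2.COLOR_RGB2HSV)[int(b[1]),int(b[0])])
for c in blobs(masks(im)["steel"],800): print(c.mean(0),rect(p,c,.042))
print(ctrl.get_obs()["t"])
E
```

```text
[318.0800049  211.14690317] [ 21   7 253]
[319.01712329 209.22945205] (array([ 0.60700293, -0.23836479]), (59.25154495239258, 49.59893798828125), -10.988067626953125)
[300.32718894 352.24116743] (array([ 0.71922583, -0.27365533]), (259.0238342285156, 12.747420310974121), 79.42012786865234)
14.1917
```

View pics/w2.png

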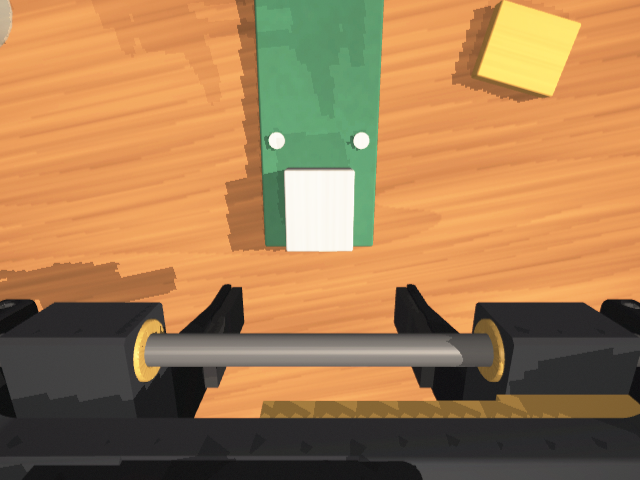

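The steel plate at px (319,209) lies on the bed, measured at (.6070,-.2384) and -11.0°, within 1 mm. Next is the brass plate.

```bash
python3 - <<'E'
from h import *
T=BED+[0,.0004]
pick((.4522,.037),68.8,.0205,30,.10)
ctrl.goto(tip(T,.12),R(90+CY)); ctrl.sleep(.2)
ctrl.movel(tip(T,.077),speed=.1);ctrl.sleep(.3);o=ctrl.get_obs();print(o["opening"],np.round(o["eef_pos"],4))
hit=ctrl.movel(tip(T,.0615),speed=.03,max_force=6);o=ctrl.get_obs();print(hit,np.round(o["eef_pos"],4),np.round(o["contact_force"],1),o["t"])
if hit:
  eoat.command_gripper(.075);ctrl.sleep(.2)
  ctrl.movel(tip(T,.11),speed=.15)
  q=look((.58,-.234),79,z=.34,zt=.054,px=(318,170));ctrl.goto(q,R(79));ctrl.sleep(.3)
im,p=snap("w3"); 
h=cv2.cvtColor(im,cv2.COLOR_RGB2HSV)
m=(h[...,0]>=22)&(h[...,0]<33)&(h[...,1]>90)&(h[...,2]>200)
for c in blobs(m,800): print(c.mean(0),rect(p,c,.054))
print(ctrl.get_obs()["t"])
E
```

```text
grip opening 0.0497906670392886 pos [0.4522 0.037  0.1846]
0.049272064401928904 [ 0.6073 -0.2388  0.2416]
True [ 0.607  -0.2386  0.2266] [-0.5  1.1  4.8] 21.5667
[513.55882353  54.44117647] (array([ 0.53055035, -0.09231905]), (50.27035903930664, 41.672061920166016), 64.88999938964844)
[319.96808511 206.95390071] (array([ 0.60657068, -0.23752522]), (57.890010833740234, 48.711063385009766), -10.988525390625)
23.7333
```

View pics/w3.png

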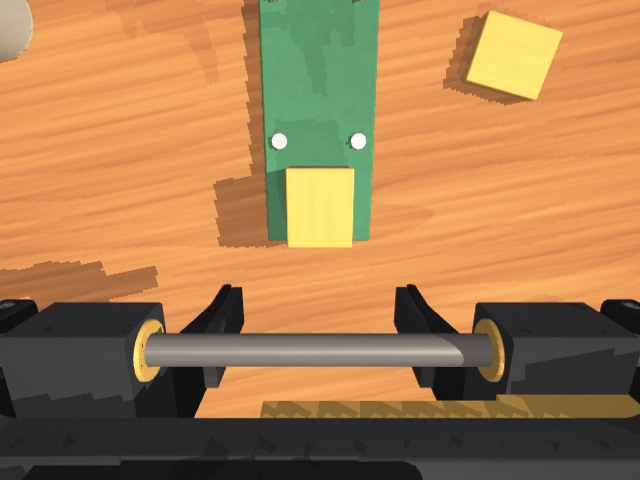

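The brass plate at px (320,207) sits square on the steel, measured (.6066,-.2375), under 2 mm off. Now a close view of the lever.

```bash
python3 - <<'E'
from h import *
q=look((.53,.242),128,z=.34,zt=.03,px=(318,140));ctrl.goto(q,R(128));ctrl.sleep(.4)
im,p=snap("w4");h=cv2.cvtColor(im,cv2.COLOR_RGB2HSV)
m=(((h[...,0]<6)|(h[...,0]>174))&(h[...,1]>150)&(h[...,2]>60)).astype(np.uint8)*255
cs,hi=cv2.findContours(m,cv2.RETR_CCOMP,cv2.CHAIN_APPROX_NONE)
for c,q in zip(cs,hi[0]):
    if cv2.contourArea(c)>100: print(q[3]>=0,c[:,0].min(0),c[:,0].max(0),rect(p,c[:,0],.038))
f=[c for c in blobs((h[...,1]<40)&(h[...,2]>235),100) if abs(c.mean(0)[0]-320)<30]
for c in f: print("foot",c.mean(0),c.min(0),c.max(0),rect(p,c,.030))
crop=im[:300,180:480];cv2.imwrite("pics/cr4.png",cv2.resize(crop,None,fx=2,fy=2)[:,:,::-1]);print(ctrl.get_obs()["t"])
E
```

```text
False [292  15] [358 295] (array([0.54509222, 0.25887369]), (208.75494384765625, 46.504173278808594), 38.00385665893555)
True [313  48] [336  67] (array([0.48395743, 0.21092343]), (13.30899429321289, 13.307315826416016), 80.50667572021484)
foot [324.31343284 305.37313433] [312 295] [337 316] (array([0.63786285, 0.33224139]), (22.12979507446289, 20.42946434020996), -51.99608612060547)
26.1167
```

View pics/cr4.png

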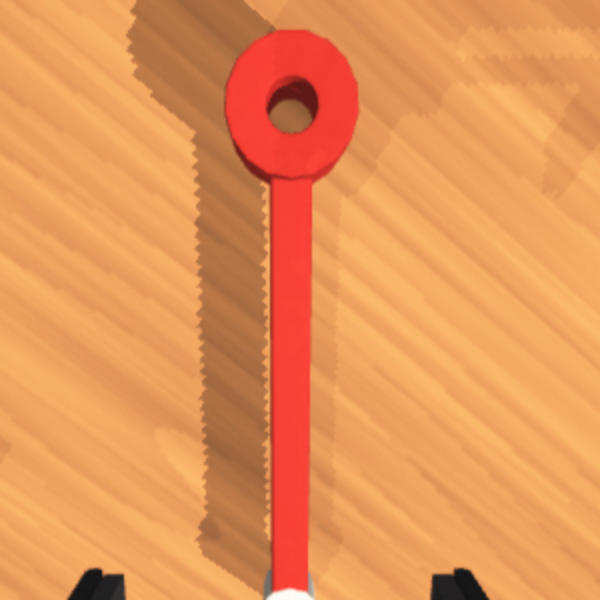

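```bash
python3 - <<'E'
from h import *
p=np.load("pics/w4.npy",allow_pickle=True).item()
b=ray(p,[(325.8,52)],.038)[0,:2];f=ray(p,[(324.5,305.5)],.03)[0,:2];d=f-b
print(b,f,np.hypot(*d),np.degrees(np.arctan2(d[1],d[0])))
p=np.load("pics/wl.npy",allow_pickle=True).item()
print(ray(p,[(322.7,79.8)],.038)[0,:2],ray(p,[(319,289)],.03)[0,:2])
E
```

```text
[0.48044008 0.2090257 ] [0.63779065 0.33217955] 0.19981509604802727 38.04928539236612
[0.48000801 0.2087531 ] [0.63771362 0.33296549]
```

```bash
python3 - <<'E'
from h import *
p=camera_params("top");print(proj(p,[[.4802,.2089,.038],[.6377,.3325,.03]]))
bal=np.array([.5290,.2471]);y=128.05
eoat.command_gripper(.06)
ctrl.goto(tip(bal,.10),R(y))
ctrl.movel(tip(bal,.024),speed=.1);ctrl.sleep(.2)
eoat.command_gripper(0,f_grip=50);ctrl.sleep(.3)
o=ctrl.get_obs();print(o["opening"],np.round(o["eef_pos"],4),np.round(o["contact_force"],1))
ctrl.movel(tip(bal,.044),speed=.04);ctrl.sleep(.3)
o=ctrl.get_obs();print(o["opening"],np.round(o["contact_force"],1),np.round(o["ft_torque"],3),o["t"])
snap("w5");cv2.imwrite("pics/s5.png",capture("side")[:,:,::-1])
a=np.hstack([cv2.imread("pics/w5.png"),cv2.resize(cv2.imread("pics/s5.png")[120:300,160:400],(640,480))]);cv2.imwrite("pics/pair5.png",cv2.resize(a,(800,300),interpolation=cv2.INTER_AREA))
E
```

```text
[[217.22756944 304.77824215]
 [164.61645271 235.14070027]]
0.015372667854160502 [0.529  0.2471 0.188 ] [-0.5 -0.3  0.5]
0.015538018553521177 [ 0.4  0.  -5.7] [0.089 0.035 0.002] 30.4
```

View pics/pair5.png

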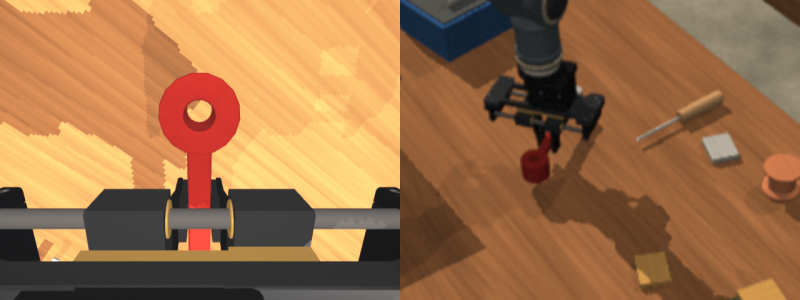

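```bash
cat >> h.py <<'E'
def bossfit(im,p,zt):
    h=cv2.cvtColor(im,cv2.COLOR_RGB2HSV)
    m=(((h[...,0]<6)|(h[...,0]>174))&(h[...,1]>150)&(h[...,2]>60)).astype(np.uint8)*255
    c=max(cv2.findContours(m,cv2.RETR_EXTERNAL,cv2.CHAIN_APPROX_NONE)[0],key=cv2.contourArea)[:,0]
    X=ray(p,c,zt)[:,:2]; rows=c[:,1]
    sel=X[rows<rows.min()+70]; A=np.c_[2*sel,np.ones(len(sel))];s=np.linalg.lstsq(A,(sel**2).sum(1),rcond=None)[0]
    return s[:2],np.sqrt(s[2]+s[0]**2+s[1]**2)
E
python3 - <<'E'
from h import *
im=cv2.imread("pics/w5.png")[:,:,::-1].copy();p=np.load("pics/w5.npy",allow_pickle=True).item()
for z in (.048,.053,.058,.063,.068): print(z,bossfit(im,p,z))
E
```

```text
0.048 (array([0.48107543, 0.2092324 ]), np.float64(0.024847464980141534))
0.053 (array([0.48056728, 0.20883669]), np.float64(0.023957122107787637))
0.058 (array([0.48005913, 0.20844099]), np.float64(0.023066779235436367))
0.063 (array([0.47955097, 0.20804529]), np.float64(0.022176436363085528))
0.068 (array([0.47904282, 0.20764958]), np.float64(0.021286093490730944))
```

```bash
python3 - <<'E'
from h import *
for n,zz in (("w4",(.033,.038,.043)),):
    im=cv2.imread(f"pics/{n}.png")[:,:,::-1].copy();p=np.load(f"pics/{n}.npy",allow_pickle=True).item()
    for z in zz: print(z,bossfit(im,p,z))
bal=np.array([.5290,.2471])
ctrl.movel(tip(bal,.134),speed=.08);ctrl.sleep(.4)
o=ctrl.get_obs();print(np.round(o["eef_pos"],4),np.round(o["ft_torque"],3),np.round(o["contact_force"],2))
im,p=snap("w6")
for z in (.138,.143,.148,.153): print(z,bossfit(im,p,z))
s=capture("side");cv2.imwrite("pics/s6.png",s[:,:,::-1]);t=capture("top");cv2.imwrite("pics/t6.png",t[:,:,::-1])
P=camera_params("side");d=np.array([.7875,.6163]);b=bal-.062*d;f=b+.2*d
print("pred side boss top/bottom, foot top/bottom",proj(P,[[*b,.148],[*b,.11],[*f,.14],[*f,.11]]).round(1).tolist())
P=camera_params("top");print("pred top",proj(P,[[*b,.148],[*f,.14]]).round(1).tolist())
cv2.imwrite("pics/s6c.png",cv2.resize(s[100:260,180:340],(640,640),interpolation=cv2.INTER_CUBIC)[:590,:,::-1])
cv2.imwrite("pics/t6c.png",cv2.resize(t[180:340,120:280],(640,640),interpolation=cv2.INTER_CUBIC)[:590,:,::-1])
E
```

```text
0.033 (array([0.48032561, 0.20854624]), np.float64(0.023859795482517536))
0.038 (array([0.48115644, 0.20909032]), np.float64(0.02344370250464654))
0.043 (array([0.48198727, 0.20963441]), np.float64(0.023027609526772245))
[0.529  0.2471 0.2979] [ 0.086  0.014 -0.021] [-0.23  0.06 -5.98]
0.138 (array([0.4810566 , 0.20927273]), np.float64(0.024735122086870728))
0.143 (array([0.48055181, 0.20887691]), np.float64(0.023849194523949267))
0.148 (array([0.48004702, 0.20848108]), np.float64(0.022963266961026248))
0.153 (array([0.47954222, 0.20808526]), np.float64(0.02207733939811295))
pred side boss top/bottom, foot top/bottom [[236.5, 190.0], [237.9, 200.7], [262.6, 149.5], [263.3, 157.7]]
pred top [[202.7, 304.2], [144.6, 226.3]]
```

View pics/s6c.png

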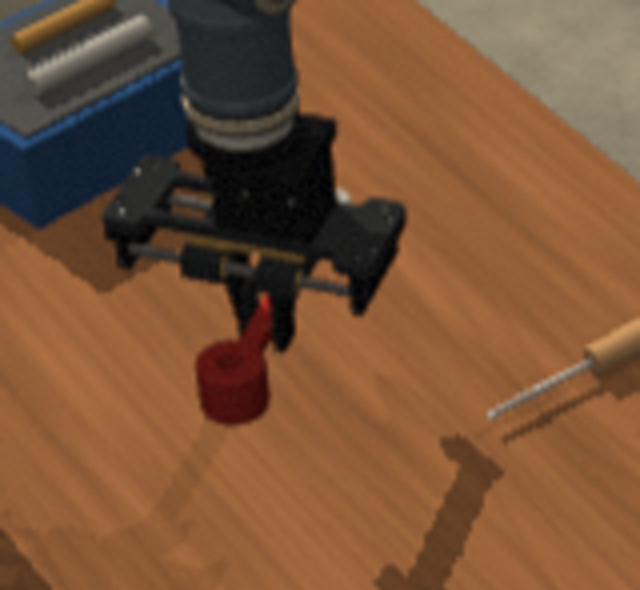

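View pics/t6c.png

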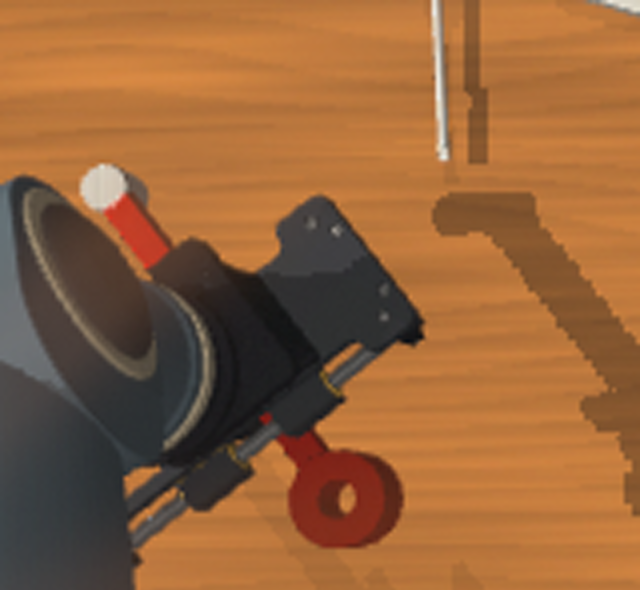

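```bash
python3 - <<'E'
from h import *
im=cv2.imread("pics/w6.png");p=np.load("pics/w6.npy",allow_pickle=True).item()
bal=np.array([.5290,.2471]);d=np.array([.7875,.6163]);n=np.array([-d[1],d[0]])
def ring(tilt,x,z,r):  # tilt: boss down positive, about balance
    th=np.linspace(0,2*np.pi,60);c,s=np.cos(tilt),np.sin(tilt)
    lx=x+r*np.cos(th)-.062;ly=r*np.sin(th);lz=z-.020
    X=lx*c+lz*(-s)*1; Z=lx*s+lz*c
    return np.c_[bal+np.outer(X,d)+np.outer(ly,n),Z+.130]
out=[]
for t in (0,.07):
    a=cv2.resize(im[100:270,230:410],None,fx=4,fy=4,interpolation=cv2.INTER_CUBIC)
    for z,r,col in((.038,.009,(255,255,0)),(0,.009,(0,255,0)),(.038,.024,(255,0,0)),(0,.024,(255,0,255))):
        q=(proj(p,ring(t,0,z,r))-[230,100])*4+2
        cv2.polylines(a,[q.astype(np.int32)],True,col,1)
    out.append(a)
cv2.imwrite("pics/hole.png",cv2.resize(np.hstack(out),(800,378),interpolation=cv2.INTER_AREA))
E
```

```text
(no output)
```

View pics/hole.png

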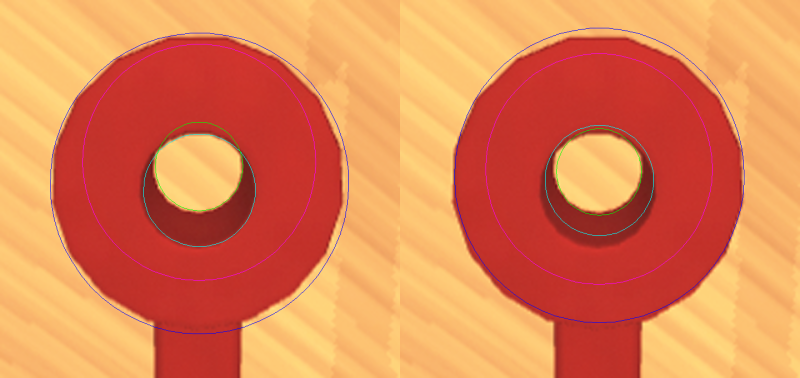

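With zero tilt (left), both hole rims line up, the top rim's bottom arc near (200,246) and the lower rim near (200,210). With 0.07 rad they do not. So the lever is level, and I can carry it over with a straight line that keeps it level.

```bash
python3 - <<'E'
from h import *
a=np.radians(CY);c=np.array([np.cos(a),np.sin(a)]);stud=BED-.2*c;T=stud+.062*c;print(stud,T)
ctrl.movel(tip(T,.140),speed=.12,orientation=R(90+CY));ctrl.sleep(.3)
ctrl.movel(tip(T,.124),speed=.04);ctrl.sleep(.6)
o=ctrl.get_obs();print(np.round(o["eef_pos"],4),np.round(o["eef_rot"],3).tolist(),o["opening"],o["t"])
im,p=snap("w7")
for z in (.138,): print(bossfit(im,p,z))
print("stud px",proj(p,[[*stud,.06]]))
t=capture("top");s=capture("side");cv2.imwrite("pics/t7.png",t[:,:,::-1]);cv2.imwrite("pics/s7.png",s[:,:,::-1])
A=np.hstack([cv2.resize(t[190:370,320:500],(480,480),interpolation=cv2.INTER_CUBIC)[:,:,::-1],cv2.resize(s[220:400,240:420],(480,480),interpolation=cv2.INTER_CUBIC)[:,:,::-1]])
cv2.imwrite("pics/ts7.png",cv2.resize(A,(800,400)))
P=camera_params("top");print("top pred boss,foot",proj(P,[[*stud,.138],[*BED,.13]]).round(1).tolist())
E
```

```text
[ 0.41077456 -0.2009382 ] [ 0.47163545 -0.21276836]
[ 0.4717 -0.2127  0.288 ] [[0.0, -0.982, 0.191], [0.0, 0.191, 0.982], [-1.0, -0.0, 0.0]] 0.015152108550853041 37.7833
(array([ 0.41060215, -0.20041154]), np.float64(0.023090207025377046))
stud px [[317.6786328  167.44637269]]
top pred boss,foot [[416.7, 337.1], [430.6, 235.6]]
```

View pics/w7.png

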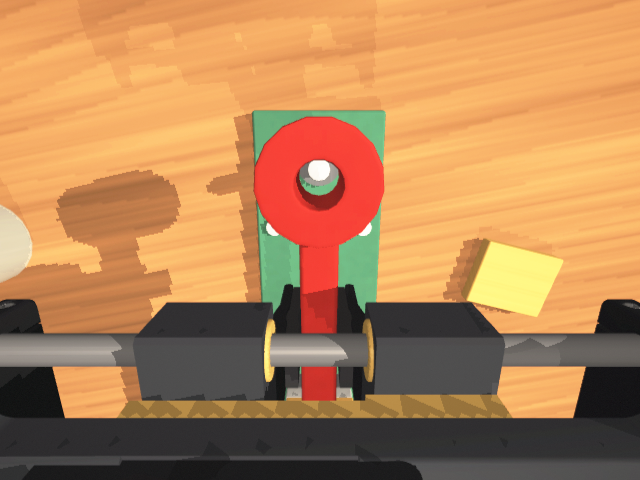

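View pics/ts7.png

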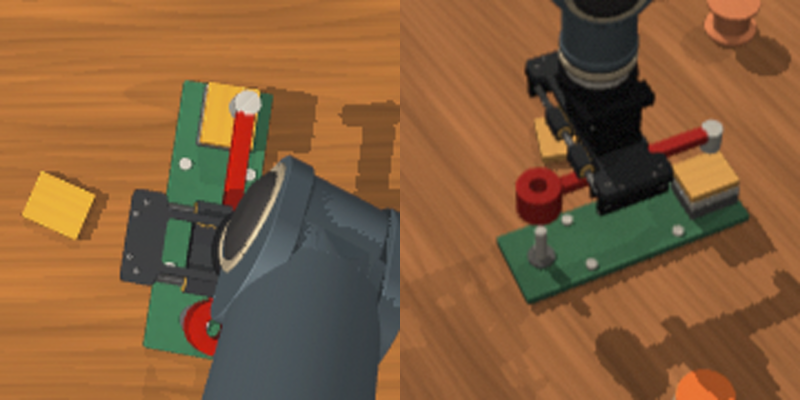

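The stud top shows through the hole at (319,169), against a predicted (317.7,167.4). The foot at top px (431,236) matches the predicted (430.6,235.6). The plates are stacked flush and the lever touches nothing, so I'm handing in.

```bash
python3 - <<'E'
from h import *
o=ctrl.get_obs();print(o["t"],np.abs(o["joint_velocities"]).max(),np.round(o["contact_force"],1));job.close_job()
E
```

```text
37.9333 0.10346957785815339 [-0.2  0.  -6.3]
the job is handed in; nothing more can be done
```

I handed the job in at t = 37.9 s of the 67 s allowed, still holding the lever over the clamp. No verdict is reported, so the results below are my own measurements.

- **Plates:** I placed the nearest steel plate on the bed and the leftmost brass plate on top of it. Steel measured about 1 mm from the bed centre and brass under 2 mm, both at -11.0°, which matches the clamp. Both were let go.
- **Lever:** I gripped it by the arm at the balance point with a 50 N grip, lifted it level, and moved it over the clamp. Its underside is about 40 mm above the stud top. The boss measured within about 1 mm of the stud, and the foot within 1 pixel of its expected place over the bed. It touches nothing, and the arm was nearly still at hand-in.
- **Check that disagreed:** the boss's apparent radius in the wrist image suggested it hung 4–5 mm low. The two hole rims fitted a level lever clearly better than one tilted 0.07 rad, so I took it as level. The likely cause is that the boss is drawn as a polygon.
- **Top camera:** it showed an offset of 1–3 pixels on the lever's boss and foot while it was on and above the bench, consistent with calibration error.
- **Bystanders:** I kept away from the spool, jar and screwdriver throughout, but did not measure their final positions.

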